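# Face the lens cases front and shut the kit drawer

### The job

While the kit drawer is still open, roll each of its two round lens cases by the edge of its lid until its yellow label squarely faces the drawer's front, then push the drawer fully home past its catch. Leave everything else where it stands.

Things in the scene. Friction and masses are not known exactly. Their poses are not given: they have to be found in the camera images.
- seat_left (a point): Centre of the flat top of the left lens case's blue lid, on the case's upright turning axis, 96 mm above the table. The point and its axes belong to the drawer and do not turn with the case: -x points to the drawer's front (the way it opens, roughly towards the robot), y to the drawer's left, z up.
- seat_right (a point): The same for the right lens case (black lid), 108 mm to the right (-y) of seat_left.
- case_left: Left lens case: upright black hard-shell cylinder on a swivel seat in the drawer, 84 mm across, clip-on lid 88 mm across and 18 mm deep; too wide to grasp. It only turns about its axis, without limit, and stays where left. It takes about 0.012 N m: a fingertip pressed lightly on the flat lid near its edge and swept round drags it. Origin under its centre; -x to its label. Side clips are flat show pieces.
- case_right: Right lens case, the same but with a black lid.
- label_left (a point): Middle of the upper edge of the left case's yellow label, on the lid's rim, 44 mm from the turning axis; turns with the case. The label is a yellow band 46 mm wide down the side that folds over onto the lid as a patch 24 mm wide reaching 22 mm in from the rim. It faces front when it lies straight towards -x of seat_left.
- label_right (a point): The same for the right case's yellow label, about seat_right.
- drawer_face (a point): Middle of the upper edge of the drawer's front panel, on its outer face; axes as the drawer's (-x outwards, y to its left). The pale flat upright panel is 240 mm wide, 16 mm thick, from 6 to 112 mm above the table, with no projecting handle (the dark strip is flat). The lids' centres lie 70 mm behind this face, 54 mm either side of the middle; their edges are 10 mm behind the panel.
- drawer (a joint): How far the drawer is open, in m: 0 fully home (panel 2 mm from the cabinet), up to 0.165. It slides along its own x with about 3 N friction; a sprung catch resists with some 5 N more from 14 mm to 6 mm before home, then helps and holds it; a hard stop ends the travel at 0.
- cabinet: The fixed wooden kit cabinet, 240 x 240 mm, 124 mm high with a flat roof; origin at the centre of its underside, on the table, front to -x. Its roof's front edge is 120 mm in front of the origin. Jointly with the drawer's position it varies in place and yaw. Shut, the drawer's lens cases are under the roof.
- hood: Silver aluminium lens hood, an open ring 74 mm in diameter, 60 mm high, standing on the cabinet's roof near its front; origin at the centre of its underside. Bystander.
- bowl: Blue ceramic trinket bowl, 90 mm across, 45 mm high, on the table beside the drawer; origin at the centre of its underside. Bystander.
- filter_a: Lower of two stacked round glass filters, dark rim, 78 mm in diameter, 9 mm thick, on the table beside the drawer; origin at the centre of its underside. Bystander.
- filter_b: The upper filter, the same size, lying on filter_a. Bystander.
- remote: Grey plastic remote trigger lying flat in front of the drawer, 120 x 42 mm (long in its x), 24 mm high; origin at the centre of its underside. Bystander.
- tumbler: Terracotta-coloured cup without a handle, 72 mm across, 100 mm high, in front of the drawer; origin at the centre of its underside. Bystander.
- cleaner: White lens-cleaner bottle with a green cap, 58 mm across, 155 mm high, in front of the drawer; origin at the centre of its underside. Bystander.
- specs: Red hard spectacle case, 160 x 60 mm (long in its x), 45 mm high, on the table beside the drawer; origin at the centre of its underside. Bystander.

How it is judged:
On the way, in this order (a step that is already met when the one before it is completed fails the run):
1. both labels face the drawer's front while the drawer is still open at least 90 mm (x of label_left in the frame of seat_left below -0.03 m and y of label_left in the frame of seat_left between -0.0087 and 0.0087 m and x of label_right in the frame of seat_right below -0.03 m and y of label_right in the frame of seat_right between -0.0087 and 0.0087 m and value of joint drawer above 0.09 m), for 0.2 s.
2. the drawer is pushed home (value of joint drawer below 0.004 m), for 0.2 s.
At the end, for the whole second after the job is handed in: The drawer is within 4 mm of fully home, both yellow labels point straight to the drawer's front within about 11 degrees, and every bystander is at rest, within 20 mm of where it began (x of label_left in the frame of seat_left below -0.03 m and y of label_left in the frame of seat_left between -0.0087 and 0.0087 m and x of label_right in the frame of seat_right below -0.03 m and y of label_right in the frame of seat_right between -0.0087 and 0.0087 m and value of joint drawer below 0.004 m and linear speed of each of hood, bowl, filter_a, filter_b, remote, tumbler, cleaner, specs below 0.02 m/s); the robot touches nothing.
It fails at once if a bystander is shifted by more than 20 mm or knocked over (distance of any of hood, bowl, filter_a, filter_b, remote, tumbler, cleaner, specs from where it was at the start of the episode above 0.02 m or angle between any of hood, bowl, filter_a, filter_b, remote, tumbler, cleaner, specs's own z axis and vertical above 0.35 rad).
It also fails if it takes over 67 s, if anything falls off the work surface, if the arm or the gripper's body presses on something with over 40 N, if the wrist force passes 120 N, or if a joint passes its speed limit or range.

### The arm

A 7-joint arm with a two-finger parallel gripper is mounted at the origin on the work surface. World frame = base frame: x ahead of the robot, y to its left, z up, the work surface at z = 0. Lengths are in m, angles in rad, forces in N, time in s.
With the tool pointing down it reaches from about 0.425 to 0.875 m from the base axis. Payload 8.4 kg.
Tool frame: the origin (TCP) lies where the fingers leave the gripper's body, on its centre line; the fingertips stand 73 mm ahead of it and the grasp point (between the pads) lies 54 mm ahead of it; z points along the fingers, y is the line along which they close (so a half turn about z gives the same grasp; the last joint's range is limited). The gripper opens to 85 mm and grips with 20 to 120 N. Pads are 22 mm wide; open, the fingers measure 114 mm over their backs; the gripper's body (76 mm by 85 mm) begins 54 mm behind the grasp point. The pads swing forward as they close: fully open they stand 13 mm farther back than shut.
Start: joints at [1.199, 0.333, 0.04, 1.465, -0.013, 1.343, -0.059], TCP at [0.175, -0.626, 0.304] pointing down, gripper open.
Joint ranges: [-2.58, 2.58], [-0.38, 2.09], [-1.3, 1.39], [0.25, 2.4], [-1.5, 4.64], [0.08, 2.09], [-2.65, 2.65]. Speed limits (rad/s): [2.22, 2.22, 2.79, 2.79, 3.14, 3.14, 3.14].

### API

Orientations are given as a rotation vector (axis times angle).
In Python, from workcell import env gives the robot as it stands.
- The arm moves only by the tool carry_out, never from a script. Its argument "deltas" is a list of rows, each a list of 2 entries, a list of its own where there are three numbers: the shift along the tool's x, y, z in units of 1 m (1.0 is 1 m), then the turn, a rotation vector about the tool's x, y, z in units of 45 degrees (1.0 is 45 degrees). A call has 1 to 20 rows; each row shifts and turns the commanded pose from where the row before left it, along the tool's axes as they then stand; what a row does not reach is not made up. A row lasts 1/10 s, in which the tool goes at most 50 mm and 8.59 degrees, less where a joint would pass 70% of its speed; a pose out of reach is approached as far as the arm can. A call with a number of a shift or a turn outside -1 to 1 is refused whole. A call with a gripper value outside its range is refused whole. "jaw" is the opening, from 0 (shut) to 1 (fully open), set as the call begins (left out, the last holds). The fingers move at their own pace and stop on an object; the grip force is fixed at half the most. Time passes only in rows, so rows that do not move let the fingers close. It gives the time, the measured TCP pose, the force, the opening and the grip force at its end, in the units of the state.
- env.sense(): the state, without advancing time (a new reading comes with each control period).
- env.snapshot(name): name is "scene" or "side" or "wrist"; returns (picture, depth): 480x640x3 uint8, red, green, blue; 480x640 float32, m along the optical axis (not along the pixel's ray), 0 where there is no reading.
- env.camera_params(name): a dict with "fx", "fy", "cx", "cy" (pixels), "cam_to_world" (4x4, takes a point from camera to world coordinates); the wrist camera has in their place "mount" (4x4, takes a point from camera to tool coordinates, whose origin is the TCP and whose axes are the flange's). Camera axes: x right, y down, z forward; pixel columns grow to the right and rows downward; lengths in m; the calibration is good to about 2 mm. A picture is of the moment at which its call begins: read the wrist's pose just before it. camera_params takes no time and is no camera call.
- env.sign_off(): hands the job in; it is judged then, once.
The state is a dict: "clock": time; "qpos": joint angles; "joint_vel": joint speeds; "tau": joint torques, N m; "eef_pos": TCP position; "eef_rot": TCP orientation; "force": force on the tool from outside, world axes, zero at the start; "moment": the same for the moment, N m; "gripper_width": finger opening in m; "grasp_force": force on a finger pad.
Only numpy, scipy, OpenCV 4.12 (cv2) and the standard library are available. Lean on these libraries where they do the work, as an engineer would, in place of code of your own. Each camera call takes 0.05 s, during which the arm holds its last target. There are 200 camera calls.

## Working session

There is one attempt and no reset: what is moved stays moved. The work goes in short steps, Python scripts to look and compute and a tool call to move; the robot and the scene stay as the last step left them, time stands still between calls to the robot, and variables do not carry over. Pictures are saved under pics/ and viewed, at most 10 in all, crops included, and the job is handed in when it is done.

Besides the shell and the picture viewer there is one more tool, called after "Emit:" by a JSON object that holds its "op" and its "data". carry_out: Moves the arm, as the interface text tells. Shifts and turns lie within -1 to 1; 1 stands for 1 m of shift or 45 degrees of turn. Its arguments: {"type":"object","properties":{"deltas":{"type":"array","items":{"type":"array"}},"jaw":{"type":"number"}},"required":["deltas"]}

```bash
mkdir -p pics
cat > h.py <<'E'
import numpy as np, cv2
from scipy.spatial.transform import Rotation as R
from workcell import env
def snap(n,f=None):
    s=env.sense(); p,d=env.snapshot(n); c=env.camera_params(n)
    if 'cam_to_world' in c: T=np.array(c['cam_to_world'])
    else:
        W=np.eye(4); W[:3,:3]=R.from_rotvec(s['eef_rot']).as_matrix(); W[:3,3]=s['eef_pos']; T=W@np.array(c['mount'])
    if f: cv2.imwrite('pics/'+f,p[:,:,::-1])
    return p,d,c,T
def plane(uv,c,T,z):
    uv=np.atleast_2d(uv).astype(float)
    r=np.c_[(uv[:,0]-c['cx'])/c['fx'],(uv[:,1]-c['cy'])/c['fy'],np.ones(len(uv))]@T[:3,:3].T
    return T[:3,3]+r*((z-T[2,3])/r[:,2])[:,None]
def cloud(d,c,T):
    v,u=np.mgrid[:d.shape[0],:d.shape[1]]
    P=np.stack([(u-c['cx'])/c['fx']*d,(v-c['cy'])/c['fy']*d,d],-1)
    return P@T[:3,:3].T+T[:3,3]
E
python3 - <<'E'
from h import *
for n in('scene','side'):
    p,d,c,T=snap(n,n+'1.png'); print(n,T.round(3).tolist(),c['fx'])
s=env.sense();print(s)
E
```

```text
scene [[-0.609, 0.66, -0.439, 0.957], [0.793, 0.517, -0.322, 0.287], [0.014, -0.544, -0.839, 0.816], [0.0, 0.0, 0.0, 1.0]] 560.1514432593802
side [[0.905, -0.314, 0.287, 0.311], [-0.425, -0.687, 0.589, -0.553], [0.012, -0.655, -0.755, 0.832], [0.0, 0.0, 0.0, 1.0]] 623.3569946759993
{'clock': 0.1, 'qpos': array([ 1.19881236,  0.33381173,  0.03989805,  1.46616876, -0.01339748,
        1.34331805, -0.05847728]), 'joint_vel': array([ 8.42682652e-06, -1.08644851e-03,  1.26843955e-03, -2.52479318e-03,
       -1.31673624e-03, -5.26202012e-04,  1.16516632e-03]), 'tau': array([ 2.88521369e-03, -6.60014462e+01,  1.36949725e+00, -4.06473899e+01,
        1.70379976e-02,  8.94578610e-03,  2.21322455e-05]), 'eef_pos': array([ 0.17500369, -0.62567896,  0.3031358 ]), 'eef_rot': array([-3.11102489e+00, -4.26945162e-01,  4.70654709e-04]), 'force': array([0.11216634, 0.6403167 , 0.49363765]), 'moment': array([ 0.00329224, -0.09547628, -0.01160456]), 'grasp_force': 0.0, 'gripper_width': 0.08519278204984716}
```

View pics/scene1.png

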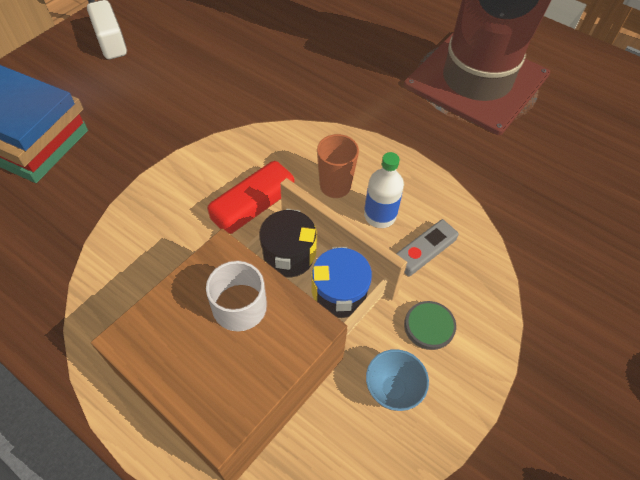

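View pics/side1.png

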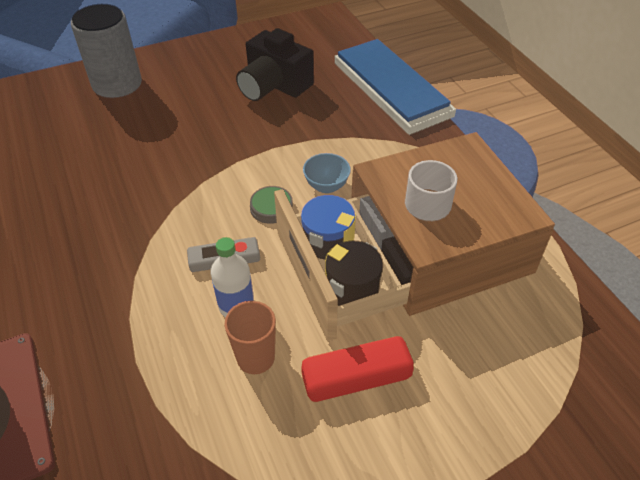

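The scene view shows the blue lid at (342,275), the black lid at (288,240), and yellow patches at (321,273) and (307,235). The hood stands on the roof at (238,295). The side view agrees: blue lid (328,217), black lid (354,265).

```bash
cat > m.py <<'E'
from h import *
def meas(n,seats=None):
    p,d,c,T=snap(n); P=cloud(d,c,T); z=P[...,2]; ok=d>0
    hsv=cv2.cvtColor(p,cv2.COLOR_RGB2HSV); H,S,V=cv2.split(hsv)
    reg=ok&(P[...,0]>.3)&(P[...,0]<1.0)&(np.abs(P[...,1])<.5)
    yel=(H>22)&(H<34)&(S>170)&(V>120)
    return p,d,c,T,P,z,reg,H,S,V,yel
E
python3 - <<'E'
from m import *
for n in('scene','side'):
    p,d,c,T,P,z,reg,H,S,V,yel=meas(n)
    roof=reg&(abs(z-.124)<.004)
    k,l,st,ce=cv2.connectedComponentsWithStats(roof.astype(np.uint8)); i=1+st[1:,4].argmax()
    r=cv2.minAreaRect((P[l==i][:,:2]*1000).astype(np.float32)); print(n,'roof',r,cv2.boxPoints(r).round().tolist())
    pan=reg&(abs(z-.112)<.003)
    k,l,st,ce=cv2.connectedComponentsWithStats(pan.astype(np.uint8))
    for i in range(1,k):
        if st[i,4]>60:
            r=cv2.minAreaRect((P[l==i][:,:2]*1000).astype(np.float32)); print(' pan',st[i],r,cv2.boxPoints(r).round().tolist())
    lid=reg&(abs(z-.096)<.004)
    k,l,st,ce=cv2.connectedComponentsWithStats(lid.astype(np.uint8))
    for i in range(1,k):
        if st[i,4]>300:
            q=(P[l==i][:,:2]*1000).astype(np.float32)
            print(' lid',st[i],np.round(q.mean(0),1),cv2.minEnclosingCircle(q), 'yel',np.round((P[(l==i)&yel][:,:2]*1000).mean(0),1),((l==i)&yel).sum())
    # objects
    o=reg&(z>.012)&(z<.3)
    k,l,st,ce=cv2.connectedComponentsWithStats(o.astype(np.uint8))
    for i in range(1,k):
        if st[i,4]>150:
            q=P[l==i]*1000; print(' obj',st[i].tolist(),q.min(0).round(),q.max(0).round())
E
```

```text
scene roof ((793.5673217773438, 13.854660034179688), (241.58856201171875, 240.24122619628906), 87.0240249633789) [[667.0, -101.0], [907.0, -113.0], [920.0, 128.0], [680.0, 141.0]]
 pan [ 16 127  17  15  64] ((726.1729736328125, -496.07379150390625), (32.838043212890625, 8.930487632751465), 3.554628372192383) [[710.0, -493.0], [710.0, -502.0], [743.0, -500.0], [742.0, -491.0]]
 pan [374 169  26  19 142] ((429.00286865234375, 37.72282791137695), (34.02526092529297, 40.407405853271484), 29.492040634155273) [[404.0, 47.0], [424.0, 12.0], [454.0, 29.0], [434.0, 64.0]]
 pan [ 280  178  127   91 1362] ((542.1209716796875, 27.70147705078125), (239.12774658203125, 17.79986572265625), 87.08411407470703) [[527.0, -91.0], [545.0, -92.0], [557.0, 147.0], [539.0, 148.0]]
 pan [234 398  51  57  87] ((850.2468872070312, 130.9427032470703), (1.5623397827148438, 88.19032287597656), 86.97339630126953) [[806.0, 132.0], [894.0, 128.0], [894.0, 129.0], [806.0, 134.0]]
 lid [317 134  42  35 351] [418.  -67.7] ((418.5143127441406, -67.57917785644531), 36.755531311035156) yel [nan nan] 0
 lid [280 187 126  8
[... 1699 characters left out ...]
819335938), 120.6513900756836) yel [nan nan] 0
 lid [ 326  240   57   46 2006] [600.1 -32.3] ((601.4888916015625, -31.143844604492188), 45.04341125488281) yel [nan nan] 0
 lid [224 300  52  46 531] [419.3 -68. ] ((418.8365478515625, -68.08480834960938), 37.049896240234375) yel [nan nan] 0
 obj [356, 60, 96, 70, 3596] [871. 290.  12.] [1000.  500.   38.]
 obj [250, 132, 305, 208, 35180] [ 518. -115.   12.] [921. 257. 186.]
 obj [303, 153, 48, 40, 1219] [627. 180.  12.] [717. 271.  48.]
 obj [187, 237, 89, 134, 6112] [ 377. -105.   12.] [500. 170. 157.]
 obj [301, 336, 113, 65, 4750] [ 463. -202.   12.] [ 625. -122.   49.]<stdin>:17: RuntimeWarning: Mean of empty slice.
  ret = um.true_divide(
```

Run:
```python
from m import *
p,d,c,T,P,z,reg,H,S,V,yel=meas('scene')
h=reg&(abs(z-.184)<.006)&(P[...,0]>.6); print('hood',P[h].mean(0),cv2.minEnclosingCircle((P[h][:,:2]*1000).astype(np.float32)))
for box,ct in(((295,222,322,246),(.601,-.030)),((310,262,333,284),(.6065,.0777))):
    m=np.zeros_like(yel);m[box[1]:box[3],box[0]:box[2]]=1
    v,u=np.where(m&yel&(abs(z-.096)<.006)); q=plane(np.c_[u,v],c,T,.096)[:,:2].mean(0)-ct
    print(len(u),q,np.degrees(np.arctan2(q[1],q[0]))+3,np.hypot(*q))
s=env.sense(); Rm=R.from_rotvec(s['eef_rot']).as_matrix(); print(Rm.round(3)); print(Rm.T@(np.array([.6065,.0777,.30])-s['eef_pos']))
print(env.camera_params('wrist'))
```

```text
hood [0.749494   0.00854403 0.18269471] ((748.791748046875, 7.398046493530273), 37.68028259277344)
206 [-0.01558313  0.0278265 ] 122.24927510858069 0.03189276169797223
185 [ 0.01919647 -0.02257335] -46.62202461005201 0.029632093020983213
[[ 0.963  0.269 -0.   ]
 [ 0.269 -0.963  0.001]
 [-0.    -0.001 -1.   ]]
[ 0.60500753 -0.5612591   0.00386618]
{'fx': 381.56544154135634, 'fy': 381.56544154135634, 'cx': 319.3875808968225, 'cy': 241.00431408400755, 'mount': array([[-7.94201201e-04, -9.60949856e-01, -2.76721419e-01,
         6.92023897e-02],
       [ 9.99998761e-01, -1.13919447e-03,  1.08596056e-03,
         6.11695622e-04],
       [-1.35879315e-03, -2.76720214e-01,  9.60949570e-01,
        -7.08885676e-02],
       [ 0.00000000e+00,  0.00000000e+00,  0.00000000e+00,
         1.00000000e+00]])}
```

Emit:
{"op": "carry_out", "data": {"deltas": [[[0.0302, -0.0281, 0], [0, 0, 0]], [[0.0302, -0.0281, 0], [0, 0, 0]], [[0.0302, -0.0281, 0], [0, 0, 0]], [[0.0302, -0.0281, 0], [0, 0, 0]], [[0.0302, -0.0281, 0], [0, 0, 0]], [[0.0302, -0.0281, 0], [0, 0, 0]], [[0.0302, -0.0281, 0], [0, 0, 0]], [[0.0302, -0.0281, 0], [0, 0, 0]], [[0.0302, -0.0281, 0], [0, 0, 0]], [[0.0302, -0.0281, 0], [0, 0, 0]], [[0.0302, -0.0281, 0], [0, 0, 0]], [[0.0302, -0.0281, 0], [0, 0, 0]], [[0.0302, -0.0281, 0], [0, 0, 0]], [[0.0302, -0.0281, 0], [0, 0, 0]], [[0.0302, -0.0281, 0], [0, 0, 0]], [[0.0302, -0.0281, 0], [0, 0, 0]], [[0.0302, -0.0281, 0], [0, 0, 0]], [[0.0302, -0.0281, 0], [0, 0, 0]], [[0.0302, -0.0281, 0], [0, 0, 0]], [[0.0302, -0.0281, 0], [0, 0, 0]]], "jaw": 0.5}}

```text
clock: 2.25
eef_pos: [0.6061, 0.0792, 0.3039]
eef_rot: [3.112, 0.426, 0.0]
force: [0.8, -0.6, 0.6]
gripper_width: 0.0431
grasp_force: 0.0
```

Run:
```python
from h import *
s=env.sense(); print(s['qpos'].round(3),s['eef_pos'],s['force'],s['gripper_width']); Rm=R.from_rotvec(s['eef_rot']).as_matrix(); print(Rm.round(3)); print(Rm.T@(np.array([.6065,.0777,.20])-s['eef_pos']))
```

```text
[ 0.283  0.314 -0.604  1.538  0.181  1.346 -1.638] [0.60610059 0.07923529 0.30393843] [ 0.78480411 -0.62517729  0.56316681] 0.04310520105343034
[[ 0.963  0.269  0.   ]
 [ 0.269 -0.963 -0.   ]
 [ 0.     0.    -1.   ]]
[-4.38268822e-05  1.56790022e-03  1.03938701e-01]
```

Emit:
{"op": "carry_out", "data": {"deltas": [[[0, 0.0016, 0.0088], [0, 0, -0.19]], [[0, 0, 0.0088], [0, 0, -0.19]], [[0, 0, 0.0088], [0, 0, -0.19]], [[0, 0, 0.0088], [0, 0, -0.19]], [[0, 0, 0.0088], [0, 0, -0.19]], [[0, 0, 0.0088], [0, 0, -0.19]], [[0, 0, 0.0088], [0, 0, -0.19]], [[0, 0, 0.0088], [0, 0, -0.19]], [[0, 0, 0.0088], [0, 0, -0.19]], [[0, 0, 0.0088], [0, 0, -0.19]], [[0, 0, 0.0088], [0, 0, -0.19]], [[0, 0, 0.0088], [0, 0, -0.19]], [[0, 0, 0.0088], [0, 0, -0.19]], [[0, 0, 0.0088], [0, 0, -0.19]], [[0, 0, 0], [0, 0, 0]], [[0, 0, 0], [0, 0, 0]]]}}

```text
clock: 3.85
eef_pos: [0.6058, 0.0763, 0.1808]
eef_rot: [-1.2, -2.903, -0.0]
force: [0.3, -0.4, -0.7]
gripper_width: 0.0424
grasp_force: 0.0
```

Emit:
{"op": "carry_out", "data": {"deltas": [[[0, 0, 0.003], [0, 0, 0]], [[0, 0, 0.003], [0, 0, 0]], [[0, 0, 0.002], [0, 0, 0]], [[0, 0, 0], [0, 0, 0]]]}}

```text
clock: 4.25
eef_pos: [0.6057, 0.0765, 0.1725]
eef_rot: [-1.195, -2.905, 0.0]
force: [-0.2, -0.5, -0.3]
gripper_width: 0.0427
grasp_force: 0.0
```

Run:
```python
from h import *
s=env.sense(); print(s['qpos'].round(3),s['eef_pos'],s['force'],s['gripper_width']); Rm=R.from_rotvec(s['eef_rot']).as_matrix(); print(Rm.round(3)); print(Rm.T@(np.array([.6065,.0777,.17])-s['eef_pos']))
```

```text
[ 0.51   0.521 -0.92   1.68   0.446  1.166  0.264] [0.60566209 0.07645148 0.17250626] [-0.17026817 -0.50517062 -0.33380888] 0.04272412301504934
[[-0.711  0.703 -0.   ]
 [ 0.703  0.711 -0.   ]
 [ 0.    -0.    -1.   ]]
[0.0002825  0.00147772 0.00250574]
```

Centre within 1.5 mm. Now feel for contact.

Emit:
{"op": "carry_out", "data": {"deltas": [[[0, 0.0014, 0.001], [0, 0, 0]], [[0, 0, 0.001], [0, 0, 0]], [[0, 0, 0.001], [0, 0, 0]], [[0, 0, 0], [0, 0, 0]]]}}

```text
clock: 4.65
eef_pos: [0.6067, 0.0774, 0.1696]
eef_rot: [-1.194, -2.906, 0.0]
force: [-0.7, -0.4, -0.7]
gripper_width: 0.043
grasp_force: 0.0
```

Emit:
{"op": "carry_out", "data": {"deltas": [[[0, 0, 0.001], [0, 0, 0]], [[0, 0, 0.001], [0, 0, 0]], [[0, 0, 0], [0, 0, 0]]]}}

```text
clock: 4.95
eef_pos: [0.6067, 0.0774, 0.1675]
eef_rot: [-1.194, -2.906, 0.0]
force: [-0.5, -1.1, 0.2]
gripper_width: 0.0428
grasp_force: 0.0
```

Emit:
{"op": "carry_out", "data": {"deltas": [[[0, 0, 0.001], [0, 0, 0]], [[0, 0, 0.001], [0, 0, 0]], [[0, 0, 0], [0, 0, 0]]]}}

```text
clock: 5.25
eef_pos: [0.6073, 0.0775, 0.1669]
eef_rot: [1.194, 2.905, 0.0]
force: [-1.9, -0.1, 8.6]
gripper_width: 0.0426
grasp_force: 4.5
```

Emit:
{"op": "carry_out", "data": {"deltas": [[[0, 0, 0.001], [0, 0, 0]], [[0, 0, 0], [0, 0, 0]]]}}

```text
clock: 5.45
eef_pos: [0.6079, 0.0775, 0.1668]
eef_rot: [1.193, 2.903, 0.001]
force: [-3.0, -2.4, 14.4]
gripper_width: 0.0428
grasp_force: 7.4
```

Emit:
{"op": "carry_out", "data": {"deltas": [[[0, 0, -0.0005], [0, 0, 0]], [[0, 0, 0], [0, 0, 0.15]], [[0, 0, 0], [0, 0, 0.15]], [[0, 0, 0], [0, 0, 0.15]], [[0, 0, 0], [0, 0, 0.15]], [[0, 0, 0], [0, 0, 0.15]], [[0, 0, 0], [0, 0, 0.15]], [[0, 0, 0], [0, 0, 0.15]], [[0, 0, 0], [0, 0, 0.15]], [[0, 0, 0], [0, 0, 0]]]}}

```text
clock: 6.45
eef_pos: [0.6076, 0.0767, 0.1668]
eef_rot: [2.386, 2.039, 0.001]
force: [-1.8, -1.5, 10.4]
gripper_width: 0.0424
grasp_force: 5.5
```

Run:
```python
from h import *
s=env.sense(); print(s['qpos'].round(3),s['eef_pos'],s['eef_rot'],s['force'],s['gripper_width'])
snap('scene','s2.png')
```

```text
[ 0.374  0.464 -0.728  1.688  0.34   1.118 -0.608] [0.60755484 0.07672275 0.16680024] [2.38634903e+00 2.03944383e+00 1.01250145e-03] [-1.79863043 -1.54089061 10.35128731] 0.042381059144649964
```

View pics/s2.png

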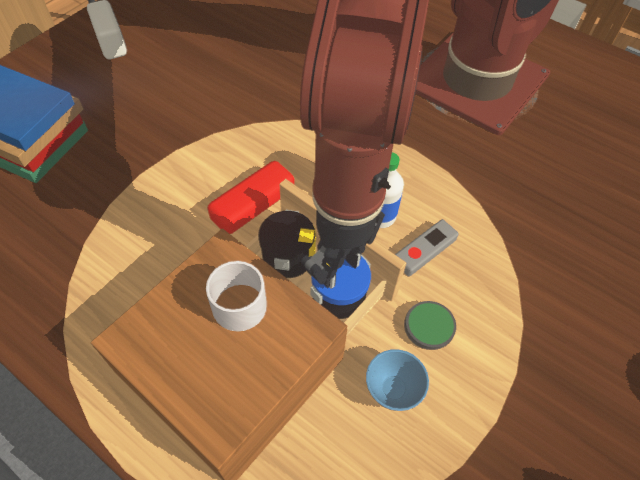

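The arm and gripper cover the left label. The blue case's clip has moved from (344,307) to (316,297), so the lid turns with the fingers. I'll continue the sweep, then lift and measure.

Emit:
{"op": "carry_out", "data": {"deltas": [[[0, 0, 0], [0, 0, 0.15]], [[0, 0, 0], [0, 0, 0.15]], [[0, 0, 0], [0, 0, 0.15]], [[0, 0, 0], [0, 0, 0.15]], [[0, 0, 0], [0, 0, 0.15]], [[0, 0, 0], [0, 0, 0.15]], [[0, 0, 0], [0, 0, 0.15]], [[0, 0, 0], [0, 0, 0.15]], [[0, 0, 0], [0, 0, 0.15]], [[0, 0, 0], [0, 0, 0.15]], [[0, 0, 0], [0, 0, 0.15]], [[0, 0, 0], [0, 0, 0.13]], [[0, 0, 0], [0, 0, 0]], [[0, 0, -0.005], [0, 0, 0]], [[0, 0, -0.03], [0, 0, 0]], [[0, 0, -0.03], [0, 0, 0]], [[0, 0, -0.03], [0, 0, 0]], [[0, 0, 0], [0, 0, 0]]]}}

```text
clock: 8.3
eef_pos: [0.6084, 0.0783, 0.2649]
eef_rot: [-3.14, -0.034, -0.011]
force: [-0.2, 0.5, 0.8]
gripper_width: 0.0431
grasp_force: 0.0
```

```bash
cat > lab.py <<'E'
from m import *
s=env.sense(); print(s['clock'],s['qpos'].round(3),s['eef_pos'],s['force'])
Rm=R.from_rotvec(s['eef_rot']).as_matrix(); print(Rm.round(3).tolist())
for t in((.6065,.0777,.20),(.601,-.030,.20)): print('to',(Rm.T@(np.array(t)-s['eef_pos'])).round(4))
import sys
for n in('scene','wrist'):
    p,d,c,T,P,z,reg,H,S,V,yel=meas(n); cv2.imwrite(f'pics/{n}{sys.argv[1]}.png',p[:,:,::-1])
    for ct in((.6065,.0777),(.601,-.030)):
        v,u=np.where(yel&(abs(z-.096)<.006)&(np.hypot(P[...,0]-ct[0],P[...,1]-ct[1])<.046))
        if len(u)<10: print(n,ct,'none');continue
        q=plane(np.c_[u,v],c,T,.096)[:,:2].mean(0)-ct
        print(n,ct,len(u),np.degrees(np.arctan2(q[1],q[0]))+3,np.hypot(*q).round(4))
E
python3 lab.py 3
```

```text
8.3 [ 0.196  0.32  -0.489  1.594  0.157  1.259 -1.868] [0.60838747 0.07827913 0.26488402] [-0.21328212  0.51258611  0.82594332]
[[1.0, 0.022, 0.007], [0.022, -1.0, 0.001], [0.007, -0.001, -1.0]]
to [-0.0023  0.0006  0.0649]
to [-0.0102  0.1082  0.0647]
scene (0.6065, 0.0777) 171 175.85815940914276 0.0278
scene (0.601, -0.03) 212 115.23479367959501 0.0302
wrist (0.6065, 0.0777) none
wrist (0.601, -0.03) none
```

Emit:
{"op": "carry_out", "data": {"deltas": [[[-0.0026, 0.027, 0], [0, 0, 0]], [[-0.0026, 0.027, 0], [0, 0, 0]], [[-0.0025, 0.027, 0], [0, 0, 0]], [[-0.0025, 0.0272, 0], [0, 0, 0]], [[0, 0, 0.03], [0, 0, 0]], [[0, 0, 0.03], [0, 0, 0]], [[0, 0, 0.02], [0, 0, 0]], [[0, 0, 0], [0, 0, 0]], [[0, 0, 0], [0, 0, 0]]]}}

```text
clock: 9.3
eef_pos: [0.5985, -0.0308, 0.1797]
eef_rot: [-3.141, -0.034, 0.003]
force: [-0.1, -0.5, 0.8]
gripper_width: 0.0428
grasp_force: 0.0
```

```bash
python3 lab.py 4; python3 -c "
import cv2;a=cv2.imread('pics/scene4.png')[160:340,200:440];cv2.imwrite('pics/c4.png',cv2.resize(a,None,fx=3,fy=3))"
```

```text
9.3 [ 0.33   0.362 -0.43   1.718  0.166  1.099 -1.7  ] [ 0.59853368 -0.03078501  0.17969765] [-0.11232185 -0.48160698  0.76604307]
[[1.0, 0.022, -0.002], [0.022, -1.0, 0.0], [-0.002, -0.0, -1.0]]
to [ 0.0103 -0.1083 -0.0203]
to [ 0.0024 -0.0007 -0.0203]
scene (0.6065, 0.0777) 170 175.972005896221 0.0278
scene (0.601, -0.03) 141 110.7791375922008 0.0342
wrist (0.6065, 0.0777) none
wrist (0.601, -0.03) none
```

View pics/c4.png

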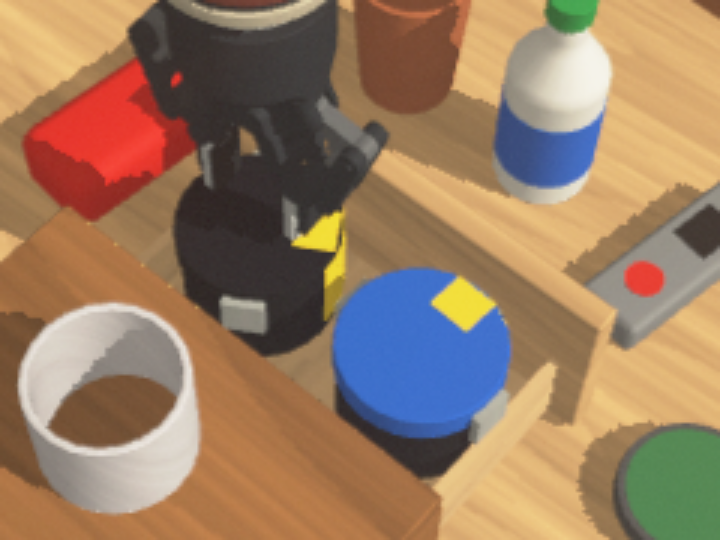

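The crop shows the left label facing nearly front, at about (354,261) in the full picture. The gripper is above the black lid, whose label is partly hidden. Next, press down and turn the right case.

Emit:
{"op": "carry_out", "data": {"deltas": [[[0.0024, -0.0007, 0.004], [0, 0, 0]], [[0, 0, 0.004], [0, 0, 0]], [[0, 0, 0.003], [0, 0, 0]], [[0, 0, 0.001], [0, 0, 0]], [[0, 0, 0.001], [0, 0, 0]], [[0, 0, 0], [0, 0, 0]]]}}

```text
clock: 10.0
eef_pos: [0.6012, -0.0302, 0.1671]
eef_rot: [-3.141, -0.034, 0.0]
force: [-0.5, 0.2, -0.4]
gripper_width: 0.0429
grasp_force: 0.0
```

Emit:
{"op": "carry_out", "data": {"deltas": [[[0, 0, 0.001], [0, 0, 0]], [[0, 0, 0], [0, 0, 0]]]}}

```text
clock: 10.2
eef_pos: [0.6015, -0.0302, 0.1669]
eef_rot: [3.141, 0.034, 0.001]
force: [-1.4, -0.8, 4.1]
gripper_width: 0.0431
grasp_force: 2.3
```

Emit:
{"op": "carry_out", "data": {"deltas": [[[0, 0, 0.0005], [0, 0, 0]], [[0, 0, 0], [0, 0, -0.13]], [[0, 0, 0], [0, 0, -0.13]], [[0, 0, 0], [0, 0, -0.13]], [[0, 0, 0], [0, 0, -0.13]], [[0, 0, 0], [0, 0, -0.13]], [[0, 0, 0], [0, 0, -0.13]], [[0, 0, 0], [0, 0, -0.13]], [[0, 0, 0], [0, 0, -0.13]], [[0, 0, 0], [0, 0, -0.13]], [[0, 0, 0], [0, 0, -0.12]], [[0, 0, 0], [0, 0, 0]], [[0, 0, -0.005], [0, 0, 0]], [[0, 0, -0.03], [0, 0, 0]], [[0, 0, -0.04], [0, 0, 0]], [[0, 0, -0.04], [0, 0, 0]], [[0, 0, -0.04], [0, 0, 0]], [[0, 0, 0], [0, 0, 0]]]}}

```text
clock: 12.0
eef_pos: [0.603, -0.0295, 0.327]
eef_rot: [2.726, 1.551, 0.011]
force: [0.8, 1.2, -0.1]
gripper_width: 0.0425
grasp_force: 0.0
```

```bash
python3 lab.py 5; python3 -c "
import cv2,numpy as np;a=cv2.imread('pics/scene5.png')[160:340,200:440];b=cv2.imread('pics/wrist5.png');cv2.imwrite('pics/c5.png',np.vstack([cv2.resize(a,(400,300)),cv2.resize(b,(400,300))]))"
```

```text
12.0 [ 0.492  0.285 -0.635  1.528  0.173  1.375 -0.692] [ 0.60304342 -0.02952351  0.32700129] [ 0.76082224  1.19827244 -0.05262086]
[[0.511, 0.86, 0.009], [0.86, -0.511, -0.001], [0.004, 0.008, -1.0]]
to [ 0.0934 -0.0528  0.127 ]
to [-0.002  -0.0025  0.127 ]
scene (0.6065, 0.0777) 169 175.71663977067595 0.0273
scene (0.601, -0.03) 188 178.3024072009534 0.0273
wrist (0.6065, 0.0777) none
wrist (0.601, -0.03) none
```

View pics/c5.png

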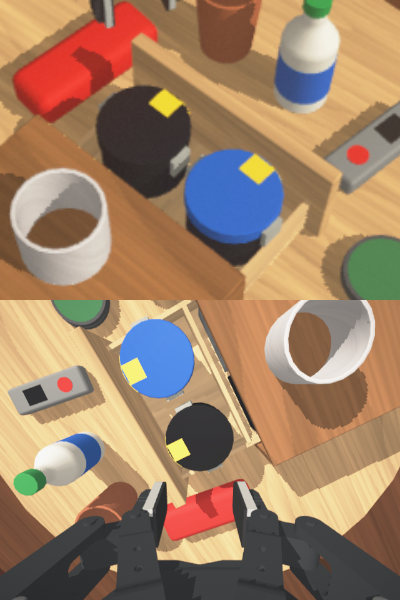

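Both labels look front-facing. In the wrist view the patches are at the left edges of both lids, around (133,372) and (178,449) in the crop. I'll check the angles from the wrist picture.

```bash
cat > wl.py <<'E'
from m import *
for n in('wrist','scene'):
    p,d,c,T,P,z,reg,H,S,V,y=meas(n)
    v,u=np.mgrid[:480,:640]; Q=plane(np.c_[u.ravel(),v.ravel()],c,T,.096).reshape(480,640,3)
    yel=(H>20)&(H<38)&(S>(100 if n=='wrist' else 150))&(V>140)
    for nm,ct in(('L',(.6065,.0777)),('R',(.601,-.030))):
        rr=np.hypot(Q[...,0]-ct[0],Q[...,1]-ct[1])
        m=yel&(rr<.055)
        k,l,st,ce=cv2.connectedComponentsWithStats(m.astype(np.uint8)); i=1+st[1:,4].argmax()
        q=Q[l==i][:,:2]
        # lid centre as seen: mask of lid colour
        lidm=(((H>100)&(H<125)&(S>120)) if nm=='L' else (V<75))|(l==i)
        lidm&=(rr<.056)
        k2,l2,s2,_=cv2.connectedComponentsWithStats(lidm.astype(np.uint8)); b=l2==1+s2[1:,4].argmax()
        lc,lr=cv2.minEnclosingCircle((Q[b][:,:2]*1000).astype(np.float32))
        rect=cv2.minAreaRect((q*1000).astype(np.float32))
        o=q.mean(0)-ct; o2=q.mean(0)-np.array(lc)/1000
        print(n,nm,st[i,4],'ang',np.degrees(np.arctan2(o[1],o[0]))%360+3,np.hypot(*o).round(4),'ang(lid)',np.degrees(np.arctan2(o2[1],o2[0]))%360+3,np.round(lc,1),round(lr,1),'rect',np.round(rect[1],1),round(rect[2],1))
E
python3 wl.py
```

```text
wrist L 1015 ang 178.45918294131977 0.0296 ang(lid) 176.016979754859 [607.4  76.3] 44.1 rect [27.5 23.1] 83.8
wrist R 930 ang 181.27169927874408 0.0305 ang(lid) 182.30099471507535 [601.9 -29.5] 45.0 rect [45.4 25. ] 86.8
scene L 189 ang 175.9555382961598 0.0276 ang(lid) 183.7588347248146 [613.4  81.5] 47.2 rect [23.  21.1] 83.7
scene R 197 ang 178.37255696127036 0.0276 ang(lid) 186.54700449534153 [608.5 -25.6] 48.2 rect [25.5 23.6] 81.3
```

Left about 177°, right about 180°, so both are well within tolerance. Next I shut the jaw, turn the tool so its camera points back to the robot, and go in front of the panel.

Emit:
{"op": "carry_out", "data": {"deltas": [[[0, 0, 0], [0, 0, -0.188]], [[0, 0, 0], [0, 0, -0.188]], [[0, 0, 0], [0, 0, -0.188]], [[0, 0, 0], [0, 0, -0.188]], [[0, 0, 0], [0, 0, -0.188]], [[0, 0, 0], [0, 0, -0.188]], [[0, 0, 0], [0, 0, -0.188]], [[0, 0, 0], [0, 0, -0.188]], [[0, 0, 0], [0, 0, -0.188]], [[0, 0, 0], [0, 0, -0.188]], [[0, 0, 0], [0, 0, -0.188]], [[0, 0, 0], [0, 0, -0.188]], [[0, 0, 0], [0, 0, -0.188]], [[0, 0, 0], [0, 0, -0.188]], [[0, 0, 0], [0, 0, 0]]], "jaw": 0}}

```text
clock: 13.7
eef_pos: [0.6008, -0.0304, 0.3192]
eef_rot: [-0.059, -3.139, -0.001]
force: [0.7, -0.1, -0.3]
gripper_width: -0.0002
grasp_force: 0.0
```

```bash
cat > st.py <<'E'
from h import *
s=env.sense(); Rm=R.from_rotvec(s['eef_rot']).as_matrix(); print(s['qpos'].round(3),s['eef_pos'],s['force'],s['gripper_width']); print(Rm.round(3).tolist(),(Rm.T@(np.array([.504,.0292,.165])-s['eef_pos'])).round(4))
E
python3 st.py
```

```text
[ 0.726  0.373 -0.959  1.527  0.306  1.404  1.281] [ 0.60080978 -0.03038152  0.31917885] [ 0.72736846 -0.06076488 -0.2820142 ] -0.0001797768663618316
[[-0.999, 0.037, -0.002], [0.037, 0.999, 0.001], [0.002, 0.001, -1.0]] [0.0986 0.0558 0.1545]
```

Emit:
{"op": "carry_out", "data": {"deltas": [[[0.0247, 0.014, 0], [0, 0, 0]], [[0.0247, 0.014, 0], [0, 0, 0]], [[0.0246, 0.014, 0], [0, 0, 0]], [[0.0246, 0.0138, 0], [0, 0, 0]], [[0, 0, 0.03], [0, 0, 0]], [[0, 0, 0.03], [0, 0, 0]], [[0, 0, 0.03], [0, 0, 0]], [[0, 0, 0.03], [0, 0, 0]], [[0, 0, 0], [0, 0, 0]], [[0, 0, 0], [0, 0, 0]]]}}

```text
clock: 14.7
eef_pos: [0.5048, 0.0297, 0.2009]
eef_rot: [-0.066, -3.14, -0.001]
force: [-0.2, 0.1, 0.1]
gripper_width: -0.0001
grasp_force: 0.0
```

```bash
python3 st.py; python3 -c "
from h import *; snap('side','side6.png')"
```

```text
[ 0.764  0.262 -1.015  1.898  0.246  1.116  1.183] [0.50475719 0.02972385 0.20087592] [-0.20140106  0.07645192  0.08694399] -8.520101437614364e-05
[[-0.999, 0.042, -0.001], [0.042, 0.999, 0.001], [0.001, 0.001, -1.0]] [ 0.0007 -0.0006  0.0359]
```

View pics/side6.png

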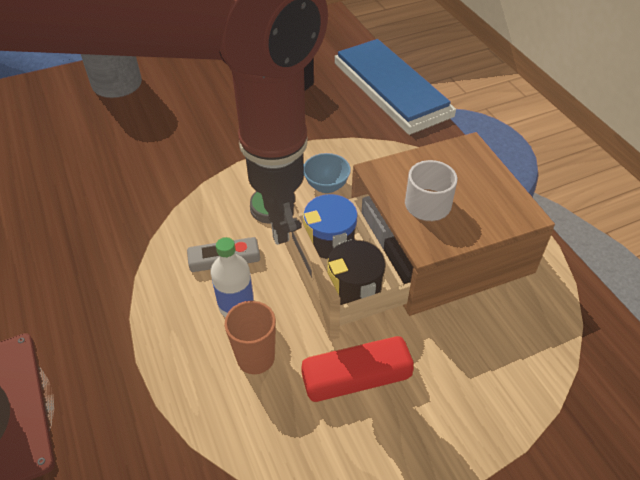

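The side view shows the shut fingers at (288,230), in front of the panel and clear of the bottle. Both yellow patches face the panel. Now lower and push.

Emit:
{"op": "carry_out", "data": {"deltas": [[[0, 0, 0.018], [0, 0, 0]], [[0, 0, 0.018], [0, 0, 0]], [[-0.008, 0, 0], [0, 0, 0]], [[-0.008, 0, 0], [0, 0, 0]], [[-0.008, 0, 0], [0, 0, 0]], [[-0.01, 0, 0], [0, 0, 0]], [[-0.01, 0, 0], [0, 0, 0]], [[-0.01, 0, 0], [0, 0, 0]], [[0, 0, 0], [0, 0, 0]]]}}

```text
clock: 15.65
eef_pos: [0.5607, 0.0273, 0.1649]
eef_rot: [0.063, 3.139, 0.002]
force: [0.1, 0.1, 0.5]
gripper_width: 0.0002
grasp_force: 0.0
```

Emit:
{"op": "carry_out", "data": {"deltas": [[[-0.01, 0, 0], [0, 0, 0]], [[-0.01, 0, 0], [0, 0, 0]], [[-0.01, 0, 0], [0, 0, 0]], [[-0.01, 0, 0], [0, 0, 0]], [[-0.01, 0, 0], [0, 0, 0]], [[-0.01, 0, 0], [0, 0, 0]], [[0, 0, 0], [0, 0, 0]]]}}

```text
clock: 16.35
eef_pos: [0.6207, 0.0247, 0.1648]
eef_rot: [0.064, 3.139, 0.001]
force: [-0.4, -0.2, 0.1]
gripper_width: -0.0001
grasp_force: 0.0
```

```bash
python3 st.py
```

```text
[ 0.564  0.539 -0.887  1.662  0.449  1.157  1.092] [0.62065645 0.02467855 0.16482389] [-0.39600581 -0.20435961  0.10593594] -0.00012800044978290937
[[-0.999, 0.04, 0.002], [0.04, 0.999, 0.001], [-0.002, 0.001, -1.0]] [ 0.1167 -0.0002 -0.0004]
```

```bash
cat > pn.py <<'E'
from m import *
for n in('side','scene'):
    p,d,c,T,P,z,reg,H,S,V,yel=meas(n)
    e=np.array([.9986,-.0523]); f=np.array([-e[1],e[0]]); q=P[...,:2]-[.5339,.0276]
    a=q@e; b=q@f
    m=reg&(abs(z-.112)<.003)&(abs(b)<.118)&(abs(b)>.06)&(a>-.02)&(a<.16)
    print(n,m.sum(),np.percentile(a[m],[2,50,98]).round(4), 'open~',(.1218-(np.percentile(a[m],50)-.008)).round(4))
E
python3 pn.py
```

```text
side 328 [0.102  0.1104 0.1419] open~ 0.0194
scene 767 [0.1026 0.1106 0.1181] open~ 0.0192
```

The drawer is about 19 mm from home, so the push is working. Now through the catch.

Emit:
{"op": "carry_out", "data": {"deltas": [[[-0.005, 0, 0], [0, 0, 0]], [[-0.005, 0, 0], [0, 0, 0]], [[-0.005, 0, 0], [0, 0, 0]], [[-0.003, 0, 0], [0, 0, 0]], [[0, 0, 0], [0, 0, 0]]]}}

```text
clock: 16.95
eef_pos: [0.637, 0.0242, 0.1648]
eef_rot: [-0.062, -3.14, 0.0]
force: [-0.7, -0.5, 0.5]
gripper_width: 0.0002
grasp_force: 0.5
```

```bash
python3 pn.py; python3 st.py
```

```text
side 319 [0.1161 0.1243 0.1418] open~ 0.0055
scene 777 [0.1168 0.1249 0.1321] open~ 0.0049
[ 0.542  0.569 -0.874  1.618  0.465  1.175  1.093] [0.63734473 0.02414151 0.16483992] [ 0.3687034  -0.16359885  0.58856556] -2.3322464254115387e-05
[[-0.999, 0.04, 0.001], [0.04, 0.999, 0.0], [-0.001, 0.0, -1.0]] [ 0.1334 -0.0003 -0.0003]
```

Emit:
{"op": "carry_out", "data": {"deltas": [[[-0.003, 0, 0], [0, 0, 0]], [[-0.003, 0, 0], [0, 0, 0]], [[-0.002, 0, 0], [0, 0, 0]], [[0, 0, 0], [0, 0, 0]]]}}

```text
clock: 17.45
eef_pos: [0.6439, 0.0238, 0.1646]
eef_rot: [-0.063, -3.138, 0.001]
force: [-9.0, -1.4, 6.5]
gripper_width: -0.0003
grasp_force: 4.9
```

```bash
python3 pn.py; python3 st.py
```

```text
side 322 [0.1223 0.1308 0.1417] open~ -0.001
scene 633 [0.1232 0.1299 0.1364] open~ -0.0001
[ 0.532  0.582 -0.869  1.598  0.47   1.186  1.094] [0.64390685 0.02384232 0.16467674] [-9.09788524 -1.59937147  5.82662719] 0.0001424409251386015
[[-0.999, 0.04, -0.003], [0.04, 0.999, -0.001], [0.003, -0.001, -1.0]] [ 1.4e-01 -2.0e-04  1.0e-04]
```

Emit:
{"op": "carry_out", "data": {"deltas": [[[-0.001, 0, 0], [0, 0, 0]], [[-0.001, 0, 0], [0, 0, 0]], [[0, 0, 0], [0, 0, 0]], [[0, 0, 0], [0, 0, 0]]]}}

```text
clock: 17.95
eef_pos: [0.6442, 0.0239, 0.1647]
eef_rot: [-0.062, -3.134, 0.003]
force: [-20.6, -2.1, 12.2]
gripper_width: 0.0001
grasp_force: 9.9
```

Emit:
{"op": "carry_out", "data": {"deltas": [[[0.005, 0, 0], [0, 0, 0]], [[0.015, 0, 0], [0, 0, 0]], [[0.01, 0, 0], [0, 0, 0]], [[0, 0, -0.03], [0, 0, 0]], [[0, 0, -0.04], [0, 0, 0]], [[0.02, 0, -0.04], [0, 0, 0]], [[0.03, 0, -0.02], [0, 0, 0]], [[0, 0, 0], [0, 0, 0]], [[0, 0, 0], [0, 0, 0]]]}}

```text
clock: 18.85
eef_pos: [0.5671, 0.0266, 0.2954]
eef_rot: [0.063, 3.139, -0.002]
force: [0.1, -0.2, -0.5]
gripper_width: 0.0001
grasp_force: 0.0
```

```bash
python3 pn.py; python3 st.py; python3 -c "
from h import *; snap('side','side7.png')"
```

```text
side 558 [0.1228 0.1307 0.142 ] open~ -0.0009
scene 653 [0.123  0.1298 0.1362] open~ 0.0
[ 0.7    0.315 -0.992  1.645  0.27   1.33   1.195] [0.56721956 0.0263221  0.29398567] [ 0.59429443  0.16211521 -0.11297852] -0.00010393209715706929
[[-0.999, 0.041, -0.0], [0.041, 0.999, -0.0], [0.0, -0.0, -1.0]] [0.0632 0.0003 0.129 ]
```

View pics/side7.png

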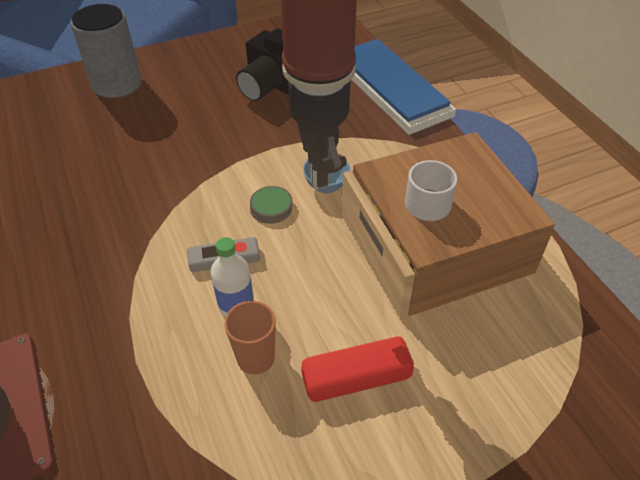

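The panel sits against the cabinet from (345,180) to (410,300). The hard stop was felt, the bystanders haven't moved, and the arm is clear.

```bash
python3 -c "
from workcell import env; print(env.sign_off())"
```

```text
the job is handed in; nothing more can be done
None
```

I turned both labels to face the drawer's front (measured within about 5°), pushed the drawer home to its hard stop, left the bystanders undisturbed as far as the last picture shows, and handed the job in; no verdict came back.

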